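# Clamp an irrigation pipe against its length stop, ready for sawing

### The job

Push the white pipe that lies in the cradle of the bench clamp along until its end is fully home against the steel stop. Then screw the clamp down with its T-handle (clockwise from above) until the rubber pad just touches the pipe, and give the handle a further quarter turn and no more, so that the plastic pipe is held for sawing but not crushed. Let go, and leave everything else on the bench where it is.

Things in the scene. Friction and masses are not known exactly. Their poses are not given: they have to be found in the camera images.
- vice: Open-sided bench clamp bolted to the bench. Origin: on the bench surface, straight under the clamp screw; z up, y along the cradle towards the stop. Plywood board 18 mm high, x -105 to +65, y -150 to +130 mm. Steel V cradle (45 degree faces, rims 63 mm high): x -40 to +40, y -90 to +60 mm. Dark C-frame: column x -87 to -53, y -28 to +28 mm; its arm reaches over the cradle to x +21 mm, top 175 mm high.
- stop_face (a point): Centre of the stop plate's face that looks along the cradle at the pipe: at y +100 mm of the clamp, at the height of the pipe's axis (70 mm). The plate is 60 mm wide and 94 mm high above the bench. Axes as the clamp's.
- pipe: Loose white plastic pipe, 220 mm long, 50 mm outside diameter, about 0.25 kg, lying along y in the V cradle. Origin: middle of its length, on its axis, 70 mm above the bench. At the start its end stands 35 to 65 mm short of the stop. It slides along the cradle under 1 to 3 N.
- pipe_end (a point): Centre of the pipe's end face nearest the stop.
- pipe_tail (a point): Centre of the pipe's other end face, the one to push on; it overhangs the end of the cradle by at least 30 mm, and there is nothing behind it. The board (18 mm high) passes below it.
- handle (a joint): Turn of the clamp screw in rad, 0 to 9.6, growing clockwise seen from above, which lowers pad and handle by 8 mm a turn. At 0 the T-bar lies along the clamp's y axis. It stays where it is left; it takes about 0.2 N m while the pad is clear, 0.3 N m a quarter turn after the touch. The start is 0.25 to 0.65 of a turn short of the touch.
- handle_centre (a point): Middle of the steel T-bar on top of the clamp screw, on the screw's vertical axis, 0.203 to 0.215 m above the bench. The bar is level, 110 mm long (along this point's own y), 16 mm wide, 18 mm high (knobs 19 mm across at its ends); the shank below it is 14 mm thick. Turn it by pushing a bar end round from the side or by gripping the bar across. The point turns with it.
- pad: Rubber pad, 46 x 50 x 8 mm, under the clamp screw; it goes up and down with the screw but does not turn. Origin: centre of its flat underside. It touches the pipe when this is 25 mm above the pipe's axis. Turned further, the rubber gives, so the underside stays on the pipe while the screw goes on down.
- saw: Hacksaw, 330 mm long, lying flat in front of the clamp. Leave alone.
- elbow: White plastic pipe elbow, about 86 x 62 x 62 mm. Leave alone.
- tape: Black tape measure, 70 x 42 x 66 mm. Leave alone.
- secateurs: Secateurs, about 210 mm long, lying flat. Leave alone.
- trowel: Hand trowel with wooden handle, 310 mm long. Leave alone.
- seedling_pot: Black pot, 104 mm across, 85 mm high, with a seedling. Leave alone.
- offcut: Short offcut of white pipe, 50 mm across and 85 mm high, standing on end. Leave alone.
Not all that is in view belongs to the job. Of the things shaped like the pipe, the white one is meant.

How it is judged:
On the way, in this order (a step that is already met when the one before it is completed fails the run):
1. the pipe is pushed home against the stop while the pad is still clear of it (y of pipe_end in the frame of vice above 0.097 m and value of joint handle below 5.348 rad), for 0.2 s.
2. the pad is brought down onto the pipe, which is still home (y of pipe_end in the frame of vice above 0.097 m and contact force between pad and pipe above 3 N), for 0.1 s.
At the end, for the whole second after the job is handed in: The pipe lies in the cradle with its end within 3 mm of the stop, at rest and held under the pad; the handle stands a quarter turn past the touch, to within 50 degrees (40 to 140 degrees past it) (y of pipe_end in the frame of vice above 0.097 m and x of pipe in the frame of vice between -0.004 and 0.004 m and z of pipe in the frame of vice between 0.065 and 0.074 m and value of joint handle between 6.2 and 7.94 rad and contact force between pad and pipe above 10 N and linear speed of pipe below 0.01 m/s).
It fails at once if the clamp is overtightened: the handle goes more than 160 degrees past the touch (value of joint handle above 8.3 rad).
It fails at once if the pipe is lifted out of the cradle (z of pipe in the frame of vice above 0.085 m).
It fails at once if another thing on the bench is shifted by more than 20 mm or tipped (distance of any of saw, elbow, tape, secateurs, trowel, seedling_pot, offcut from where it was at the start of the episode above 0.02 m or angle between any of saw, elbow, tape, secateurs, trowel, seedling_pot, offcut's own z axis and vertical above 0.3 rad).
It also fails if it takes over 58 s, if anything falls off the work surface, if the arm or the gripper's body presses on something with over 40 N, if the wrist force passes 120 N, or if a joint passes its speed limit or range.

### The arm

A 6-joint arm with a two-finger parallel gripper is mounted at the origin on the work surface. World frame = base frame: x ahead of the robot, y to its left, z up, the work surface at z = 0. Lengths are in m, angles in rad, forces in N, time in s.
With the tool pointing down it reaches from about 0.25 to 0.725 m from the base axis. Payload 4 kg.
Tool frame: the origin (TCP) lies where the fingers leave the gripper's body, on its centre line; the fingertips stand 73 mm ahead of it and the grasp point (between the pads) lies 54 mm ahead of it (bot.tip_reach is the z of the fingertips in the tool frame, in m); z points along the fingers, x is the direction in which the jaws open and shut, and the axes are right-handed (so a half turn about z gives the same grasp; the last joint's range is limited). The gripper opens to 85 mm and grips with 20 to 120 N. Pads are 22 mm wide; open, the fingers measure 114 mm over their backs; the gripper's body (76 mm by 85 mm) begins 54 mm behind the grasp point. The pads swing forward as they close: fully open they stand 13 mm farther back than shut.
Start: joints at [1.245, 0.241, 0.005, 1.335, 0, 1.571], TCP at [0.16, 0.474, 0.304] pointing down, gripper open.
Joint ranges: [-2.72, 2.72], [-1.05, 1.87], [-1.09, 1.28], [-1.99, 2.15], [-1.42, 1.44], [-3.14, 3.14]. Speed limits (rad/s): [2.79, 2.79, 3.14, 3.14, 3.14, 3.14].

### API

Orientations are given as a unit quaternion [x, y, z, w].
In Python, from workcell import bot, vision, job_done gives the robot as it stands.
- The arm moves only by the tool drive_tool, never from a script. Its argument "steps" is one flat list of numbers, 7 for each row, row after row: the shift along the tool's x, y, z in m, then the turn, a rotation vector about the tool's x, y, z in degrees, then the closure, from -1 (fully open) to 1 (shut). A call has 1 to 8 rows; each row shifts and turns the commanded pose from where the row before left it, along the tool's axes as they then stand; what a row does not reach is not made up. A row lasts 1/12 s, in which the tool goes at most 41.7 mm and 7.16 degrees, less where a joint would pass 70% of its speed; a pose out of reach is approached as far as the arm can. A call is refused whole if a number of a shift passes 0.0417 or a number of a turn 7.16, either way. A call with a gripper value outside its range is refused whole. The fingers move at their own pace and stop on an object; the grip force is fixed at half the most. Time passes only in rows, so rows that do not move let the fingers close. It gives the time, the measured TCP pose, the force and the opening at its end, in the units of the state.
- bot.get_obs(): the state, without advancing time (a new reading comes with each control period).
- vision.camera(name): name is "scene" or "top" or "wrist"; returns (picture, depth): 400x640x3 uint8, red, green, blue; 400x640 float32, m along the optical axis (not along the pixel's ray), 0 where there is no reading.
- vision.camera_model(name): a dict with "mtx" (3x3 intrinsics, pixels), "rvec" (rotation vector, rad) and "tvec" (3), from world to camera coordinates, as OpenCV has them. Camera axes: x right, y down, z forward; pixel columns grow to the right and rows downward; lengths in m; the calibration is good to about 2 mm. The wrist camera is an equidistant fisheye: a pixel r from the principal point sees the ray r / f radians off the axis. A picture is of the moment at which its call begins: read the wrist's pose just before it. camera_model takes no time and is no camera call; for the wrist camera it gives the pose at the moment of the call.
- job_done(): hands the job in, once; it reports no verdict.
The state is a dict: "clock": time; "joint_pos": joint angles; "joint_vel": joint speeds; "tau": joint torques, N m; "eef_pos": TCP position; "tool_rot": TCP orientation; "ft_force": force on the tool from outside, world axes, zero at the start; "ft_torque": the same for the moment, N m; "grip_width": finger opening in m.
Only numpy, scipy, OpenCV 4.12 (cv2) and the standard library are available. Lean on these libraries where they do the work, as an engineer would, in place of code of your own. Each camera call takes 0.05 s, during which the arm holds its last target.

## Working session

There is one attempt and no reset: what is moved stays moved. The work goes in short steps, Python scripts to look and compute and a tool call to move; the robot and the scene stay as the last step left them, time stands still between calls to the robot, and variables do not carry over. Pictures are saved under pics/ and viewed, and the job is handed in when it is done.

Besides the shell and the picture viewer there is one more tool, called in YAML: its name, and indented under it one key for each argument. drive_tool: Moves the arm, as the interface text tells. Its arguments: {"type":"object","properties":{"steps":{"type":"array"}},"required":["steps"]}

```bash
ls; mkdir -p pics; python3 - <<'E'
from workcell import bot, vision
import cv2,numpy as np
o=bot.get_obs();print({k:np.round(v,3) for k,v in o.items()})
for n in ["scene","top"]:
    p,d=vision.camera(n);cv2.imwrite(f"pics/{n}0.png",p[:,:,::-1]);np.savez(f"pics/{n}0.npz",p=p,d=d,**vision.camera_model(n))
    print(n,vision.camera_model(n))
E
```

```text
pics
{'clock': np.float64(0.0), 'joint_pos': array([ 1.245,  0.241,  0.004,  1.335, -0.   ,  1.571]), 'joint_vel': array([ 0.001,  0.   , -0.   , -0.001, -0.   ,  0.   ]), 'tau': array([-1.0000e-03, -3.7232e+01,  2.5240e+01,  1.7000e-02, -0.0000e+00,
        0.0000e+00]), 'eef_pos': array([0.16 , 0.473, 0.303]), 'tool_rot': array([ 0.812,  0.583, -0.001,  0.001]), 'ft_force': array([ 0.691,  0.077, -0.631]), 'ft_torque': array([-0.024, -0.037,  0.012]), 'grip_width': np.float64(0.085)}
scene {'mtx': array([[421.62936056,   0.        , 315.14812971],
       [  0.        , 421.62936056, 199.32191209],
       [  0.        ,   0.        ,   1.        ]]), 'rvec': array([ 2.36914765,  1.16399139, -0.32847805]), 'tvec': array([-0.29578708, -0.2608577 ,  1.68372198])}
top {'mtx': array([[451.4654589 ,   0.        , 318.50891828],
       [  0.        , 451.4654589 , 199.83781365],
       [  0.        ,   0.        ,   1.        ]]), 'rvec': array([ 2.16225842, -2.12361454,  0.17735995]), 'tvec': array([-0.0178572 ,  0.50890516,  1.48369787])}
```

View pics/scene0.png

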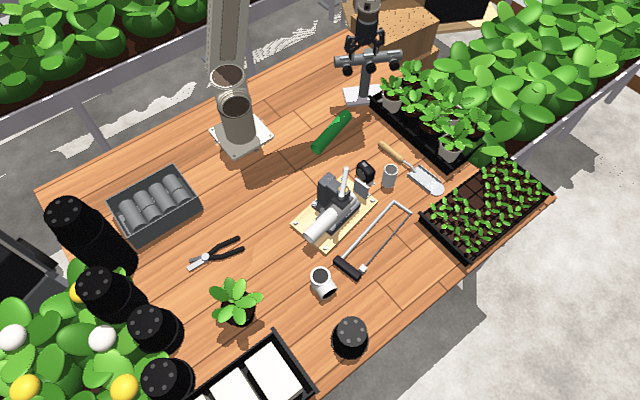

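View pics/top0.png

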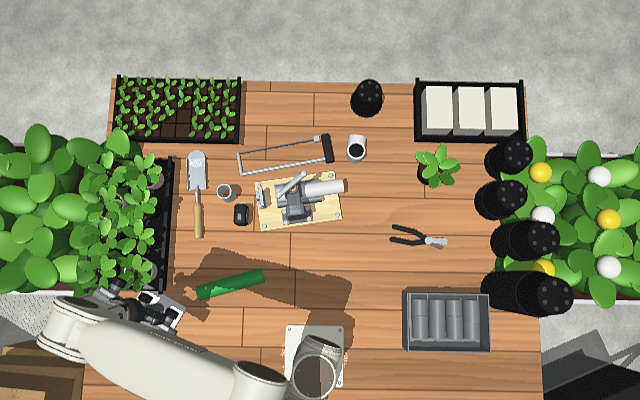

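```bash
python3 - <<'E'
import cv2
a=cv2.imread("pics/top0.png")[140:250,170:370];cv2.imwrite("pics/topc.png",cv2.resize(a,None,fx=4,fy=4,interpolation=cv2.INTER_CUBIC))
a=cv2.imread("pics/scene0.png")[140:280,270:440];cv2.imwrite("pics/scenec.png",cv2.resize(a,None,fx=4,fy=4,interpolation=cv2.INTER_CUBIC))
E
```

```text
(no output)
```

View pics/topc.png

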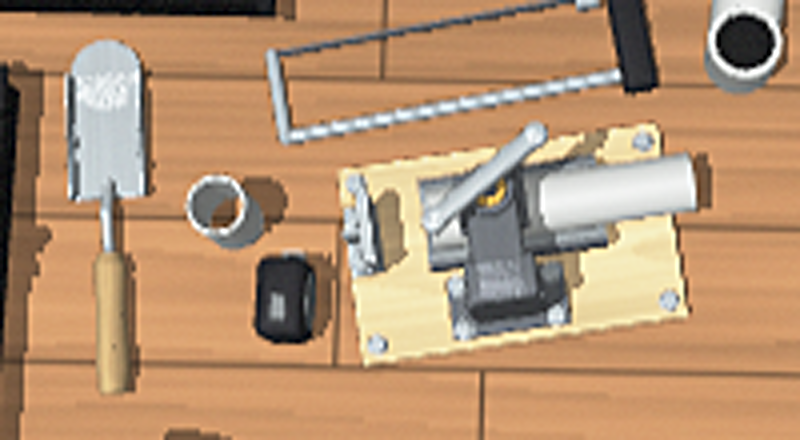

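View pics/scenec.png

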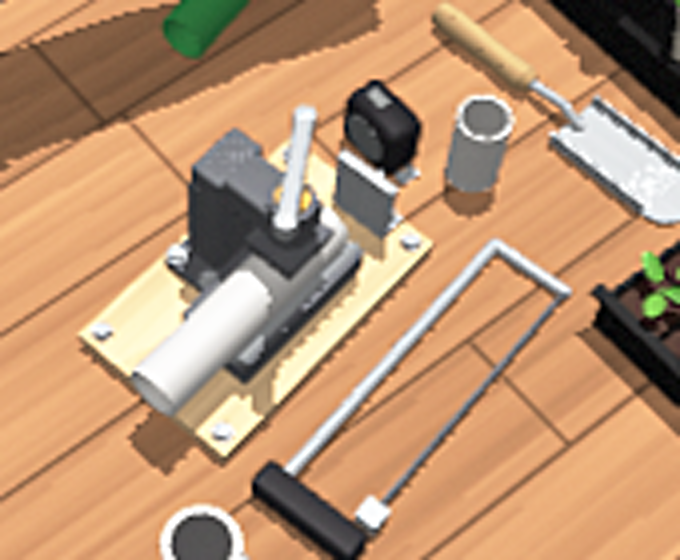

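```bash
cat > h.py <<'E'
import numpy as np,cv2
def ray(m,uv,z):
    K=np.array(m['mtx']);R,_=cv2.Rodrigues(np.array(m['rvec']));t=np.array(m['tvec']).ravel()
    uv=np.atleast_2d(uv).astype(float);d=np.c_[uv,np.ones(len(uv))]@np.linalg.inv(K).T@R
    c=-R.T@t;return c+d*((z-c[2])/d[:,2])[:,None]
def cloud(m,d):
    K=np.array(m['mtx']);R,_=cv2.Rodrigues(np.array(m['rvec']));t=np.array(m['tvec']).ravel()
    v,u=np.mgrid[:400,:640];P=np.dstack([(u-K[0,2])/K[0,0]*d,(v-K[1,2])/K[1,1]*d,d])
    return (P-t)@R
def proj(m,P):
    return cv2.projectPoints(np.atleast_2d(P).astype(float),np.array(m['rvec']),np.array(m['tvec']),np.array(m['mtx']),None)[0][:,0]
E
python3 - <<'E'
from h import *
m=np.load("pics/top0.npz");p=m['p'];d=m['d']
W=cloud(m,d)
c=np.array([[340,172],[660,125],[688,312],[362,363]])/4+[170-.4,140-.4]
w=ray(m,c,.018);print(w.round(4))
B=np.array([[65,130],[65,-150],[-105,-150],[-105,130]])/1e3
# rigid 2D fit
q=w[:,:2];H=(B-B.mean(0)).T@(q-q.mean(0));U,S,V=np.linalg.svd(H);R=(U@V).T;t=q.mean(0)-R@B.mean(0)
print("yaw",np.degrees(np.arctan2(R[1,0],R[0,0])),"t",t);print((B@R.T+t-q).round(4))
# handle: points z>0.19
r=W[150:215,230:360];s=(r[...,2]>0.195)&(r[...,2]<.24)
P=r[s];print(len(P),P[:,2].min(),P[:,2].max(),np.median(P[:,2]))
a,_=cv2.PCACompute(P[:,:2].astype(np.float32),mean=None);
e=(P[:,:2]-a)@_[0];print("handle c",a,"dir",_,e.min(),e.max(), np.degrees(np.arctan2(_[0,1],_[0,0])))
# knob ends in the picture
k=np.array([[434,219],[534,135]])/4+[169.6,139.6];print("ends",ray(m,k,.208))
pe=np.array([[693,181],[540,197],[690,155],[697,207]])/4+[169.6,139.6];print("pipe tail top", ray(m,pe,.095), ray(m,pe,.07))
for n in ["top0","scene0"]:
    m=np.load(f"pics/{n}.npz");z=np.array([[0,0,.21],[0,.1,.094],[0,-.15,.018],[.03,.1,.094],[-.03,.1,.094]]);z[:,:2]=z[:,:2]@R.T+t
    print(n,proj(m,z).round(1))
E
```

```text
[[ 0.5686  0.2121  0.018 ]
 [ 0.6153 -0.0628  0.018 ]
 [ 0.4529 -0.0885  0.018 ]
 [ 0.4044  0.187   0.018 ]]
yaw 9.557559046750015 t [0.52836293 0.07516149]
[[ 0.0023  0.002 ]
 [ 0.0021  0.0008]
 [-0.0032 -0.0017]
 [-0.0012 -0.0011]]
230 0.20418811408009718 0.22630503436526242 0.21909089442073365
handle c [[0.52767515 0.07664898]] dir [[-0.6625117  0.7490516]
 [ 0.7490516  0.6625117]] -0.05809874173158304 0.05836556445435289 131.49171
ends [[0.49690596 0.11399614 0.208     ]
 [0.56277711 0.04043142 0.208     ]]
pipe tail top [[ 0.55157353 -0.08708444  0.095     ]
 [ 0.53590019  0.03769823  0.095     ]
 [ 0.5732201  -0.08443223  0.095     ]
 [ 0.53004098 -0.09054088  0.095     ]] [[ 0.55642408 -0.08860292  0.07      ]
 [ 0.54048054  0.03833087  0.07      ]
 [ 0.57844381 -0.08590499  0.07      ]
 [ 0.53452032 -0.09211895  0.07      ]]
top0 [[291.3 184.2]
 [262.7 195.4]
 [337.3 188.5]
 [261.5 186.5]
 [263.9 204.4]]
scene0 [[342.5 183.2]
 [359.9 183.7]
 [310.4 241.9]
 [366.7 188.7]
 [353.2 178.8]]
```

The candidates for "white pipe", in top-picture pixels:
- Pipe in the cradle at (322,188): white and lying in the clamp. This is my choice, and the crop confirms it.
- Offcut at (226,191): standing on end.
- Elbow at (356,148).
- Green pipe at (230,285).
- Grey pipes in the box at (450,318).

The crop also shows the T-bar running from (278,194) to (303,173), which puts the handle at about 148°. The stop plate is at (261,195).

Next I raise the arm and swing it over.

drive_tool:
  steps: [0, 0, -0.03, 0, 0, 0, -1, -0.018, 0.024, 0, 0, 0, 0, -1, -0.018, 0.024, 0, 0, 0, 0, -1, -0.018, 0.024, 0, 0, 0, 0, -1, -0.018, 0.024, 0, 0, 0, 0, -1, -0.018, 0.024, 0, 0, 0, 0, -1, -0.018, 0.024, 0, 0, 0, 0, -1, -0.018, 0.024, 0, 0, 0, 0, -1]

```text
clock: 0.77
eef_pos: [0.2792, 0.2991, 0.3336]
tool_rot: [0.812, 0.583, -0.0, 0.0]
ft_force: [-0.0, 0.3, -0.2]
grip_width: 0.0849
```

drive_tool:
  steps: [-0.018, 0.024, 0, 0, 0, 0, -1, -0.018, 0.024, 0, 0, 0, 0, -1, -0.018, 0.024, 0, 0, 0, 0, -1, -0.018, 0.024, 0, 0, 0, 0, -1, -0.018, 0.024, 0, 0, 0, 0, -1, -0.018, 0.024, 0, 0, 0, 0, -1, -0.018, 0.024, 0, 0, 0, 0, -1, -0.018, 0.024, 0, 0, 0, 0, -1]

```text
clock: 1.43
eef_pos: [0.415, 0.1012, 0.3336]
tool_rot: [0.812, 0.583, -0.0, -0.0]
ft_force: [0.3, 0.1, 0.0]
grip_width: 0.0851
```

drive_tool:
  steps: [-0.018, 0.024, 0, 0, 0, 0, -1, -0.018, 0.024, 0, 0, 0, 0, -1, -0.018, 0.024, 0, 0, 0, 0, -1, -0.018, 0.024, 0, 0, 0, 0, -1, -0.018, 0.024, 0, 0, 0, 0, -1, -0.018, 0.024, 0, 0, 0, 0, -1, -0.018, 0.024, 0, 0, 0, 0, -1, -0.018, 0.024, 0, 0, 0, 0, -1]

```text
clock: 2.1
eef_pos: [0.5509, -0.0966, 0.3333]
tool_rot: [0.813, 0.583, -0.0, -0.0]
ft_force: [0.3, 0.4, -1.1]
grip_width: 0.0853
```

drive_tool:
  steps: [0, 0, 0, 0, 0, 6.9, 0, 0, 0, 0, 0, 0, 6.9, 0, 0, 0, 0, 0, 0, 6.9, 0, 0, 0, 0, 0, 0, 6.9, 0, 0, 0, 0, 0, 0, 6.9, 0, 0, 0, 0, 0, 0, 6.9, 0, 0, 0, 0, 0, 0, 6.9, 0, 0, 0, 0, 0, 0, 6.9, 0]

```text
clock: 2.77
eef_pos: [0.5503, -0.0952, 0.3332]
tool_rot: [0.991, 0.137, -0.001, -0.0]
ft_force: [-0.1, 0.2, -0.1]
grip_width: 0.043
```

```bash
cat >> h.py <<'E'
def see(tag,names,crop=None):
    from workcell import vision
    for n in names:
        m=vision.camera_model(n);p,d=vision.camera(n)
        np.savez(f"pics/{n}{tag}.npz",p=p,d=d,**m);im=p[:,:,::-1].copy()
        if n=="top" : im=cv2.resize(im[130:270,180:380],None,fx=4,fy=4,interpolation=cv2.INTER_CUBIC)
        if n=="scene" : im=cv2.resize(im[130:280,260:440],None,fx=4,fy=4,interpolation=cv2.INTER_CUBIC)
        cv2.imwrite(f"pics/{n}{tag}.png",im)
def st():
    from workcell import bot
    from scipy.spatial.transform import Rotation as Ro
    o=bot.get_obs();R=Ro.from_quat(o['tool_rot']).as_matrix()
    print("t",round(float(o['clock']),2),"p",o['eef_pos'].round(4),"phi",np.degrees(np.arctan2(R[1,0],R[0,0])).round(2),"zax",R[:,2].round(3),"F",o['ft_force'].round(2),"M",o['ft_torque'].round(2),"w",round(float(o['grip_width']),4),"j",np.degrees(o['joint_pos']).round(1))
    return o,R
E
python3 -c "
from h import *
st();see('1',['top','wrist'])"
```

```text
t 2.77 p [ 0.5503 -0.0952  0.3332] phi 15.79 zax [-0.001  0.    -1.   ] F [-0.12  0.21 -0.1 ] M [ 0.01 -0.05  0.02] w 0.043 j [-9.8 20.1 13.3 83.3 -0.  64.4]
```

View pics/wrist1.png

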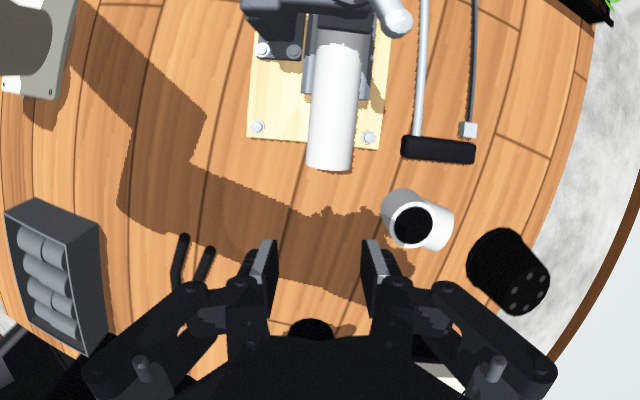

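View pics/top1.png

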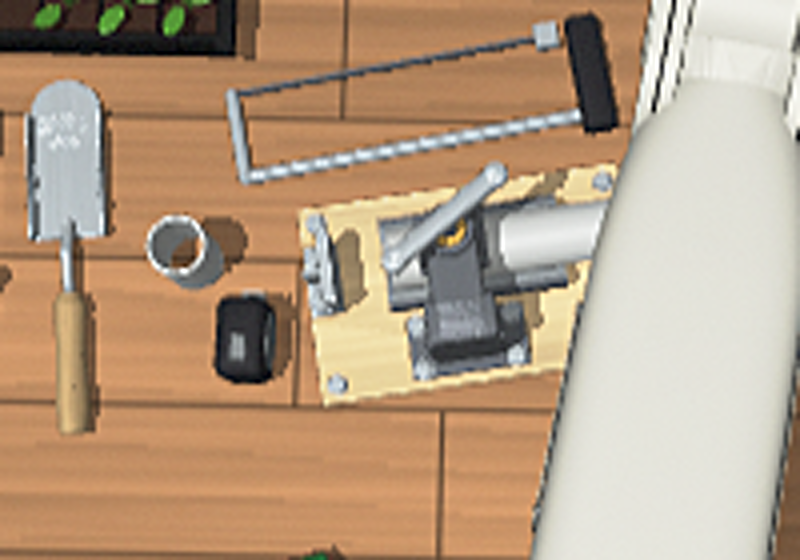

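```bash
cat >> h.py <<'E'
def wray(m,uv,z):
    K=np.array(m['mtx']);R,_=cv2.Rodrigues(np.array(m['rvec']));t=np.array(m['tvec']).ravel()
    x=cv2.fisheye.undistortPoints(np.atleast_2d(uv).astype(float)[:,None],K,np.zeros(4))[:,0]
    d=np.c_[x,np.ones(len(x))]@R;c=-R.T@t;return c+d*((z-c[2])/d[:,2])[:,None]
E
python3 - <<'E'
from h import *
t=np.array([.528,.0755]);a=np.radians(9.56);R=np.array([[np.cos(a),-np.sin(a)],[np.sin(a),np.cos(a)]])
V=lambda w:((w[:,:2]-t)@R).round(4)
m=np.load("pics/wrist1.npz")
print("tail L,R edges (vice)",V(wray(m,[[306,165],[353,168]],.07)))
print("upper edges",V(wray(m,[[315,50],[361,50]],.07)))
print("board corners",V(wray(m,[[247,137],[378,150]],.018)))
print("tail low rim top", V(wray(m,[[329,172]],.047)))
m0=np.load("pics/top0.npz")
print("elbow",V(ray(m0,[[346,150],[356,160],[367,148],[356,148]],.03)))
W=cloud(m0,m0['d'])[130:165,343:370];s=W[...,2]>.015;P=W[s];v=V(P);print("elbow cloud",v.min(0),v.max(0),P[:,2].max())
print("target tool", t+R@np.array([0,-.205]))
E
```

```text
tail L,R edges (vice) [[-0.0204 -0.166 ]
 [ 0.0314 -0.1638]]
upper edges [[-0.0235 -0.0405]
 [ 0.0248 -0.0344]]
board corners [[-0.0996 -0.1477]
 [ 0.0673 -0.1473]]
tail low rim top [[ 0.0069 -0.1763]]
elbow [[ 0.1277 -0.2003]
 [ 0.0875 -0.2288]
 [ 0.124  -0.2735]
 [ 0.1296 -0.2358]]
elbow cloud [-0.2666 -0.2708] [ 0.176  -0.0307] 1.5452030016615577
target tool [ 0.56204647 -0.12665301]
```

```bash
python3 - <<'E'
from h import *
t=np.array([.528,.0755]);a=np.radians(9.56);R=np.array([[np.cos(a),-np.sin(a)],[np.sin(a),np.cos(a)]])
V=lambda w:((w[:,:2]-t)@R)
for n,roi,f in [("wrist1",(45,175,295,370),wray),("top0",(170,205,305,350),ray)]:
    m=np.load(f"pics/{n}.npz");p=m['p'];hsv=cv2.cvtColor(p,cv2.COLOR_RGB2HSV)
    M=((hsv[...,1]<40)&(hsv[...,2]>150)).astype(np.uint8);Q=np.zeros_like(M);r=roi;Q[r[0]:r[1],r[2]:r[3]]=M[r[0]:r[1],r[2]:r[3]]
    k,l,s,c=cv2.connectedComponentsWithStats(Q);i=1+np.argmax(s[1:,4]);print(n,s[i])
    v,u=np.nonzero(l==i);P=V(f(m,np.c_[u,v],.07))
    for y in np.arange(-.17,-.02,.015):
        q=P[abs(P[:,1]-y)<.004]
        if len(q)>3: print(round(y,3),q[:,0].min().round(4),q[:,0].max().round(4),len(q))
    print(P.min(0),P.max(0))
E
```

```text
wrist1 [ 295   45   71  126 6776]
-0.17 -0.0159 0.0216 79
-0.155 -0.0218 0.0265 321
-0.14 -0.0308 0.0268 353
-0.125 -0.0308 0.0266 391
-0.11 -0.038 0.0266 406
-0.095 -0.0395 0.027 416
-0.08 -0.041 0.0334 509
-0.065 -0.0418 0.0328 471
-0.05 -0.0349 0.0264 406
-0.035 -0.0208 0.023 258
[-0.04175303 -0.16893668] [ 0.03362196 -0.02948819]
top0 [305 178  39  23 572]
-0.17 -0.0031 0.0174 4
-0.155 -0.0217 0.0228 33
-0.14 -0.0202 0.0219 32
-0.125 -0.0211 0.0238 33
-0.11 -0.022 0.0229 34
-0.095 -0.0229 0.0249 34
-0.08 -0.0342 0.0297 42
-0.065 -0.0327 0.0293 42
-0.05 -0.0336 0.0245 41
[-0.03418417 -0.16749188] [ 0.02970606 -0.0380202 ]
```

drive_tool:
  steps: [0.002, 0.017, 0, 0, 0, 0, 0.15, 0.002, 0.017, 0, 0, 0, 6.2, 0.15, 0, 0, 0.035, 0, 0, 0, 0.15, 0, 0, 0.035, 0, 0, 0, 0.15, 0, 0, 0.035, 0, 0, 0, 0.15, 0, 0, 0.035, 0, 0, 0, 0.15, 0, 0, 0, 0, 0, 0, 0.15, 0, 0, 0, 0, 0, 0, 0.15]

```text
clock: 3.53
eef_pos: [0.5622, -0.1264, 0.192]
tool_rot: [0.996, 0.088, -0.003, -0.001]
ft_force: [0.1, 0.5, 1.3]
grip_width: 0.0365
```

```bash
python3 -c "
from h import *
st();see('2',['scene','wrist'])"
```

```text
t 3.53 p [ 0.5622 -0.1264  0.192 ] phi 10.05 zax [-0.006  0.001 -1.   ] F [0.06 0.48 1.34] M [ 0.01 -0.07 -0.  ] w 0.0365 j [-12.7  26.5   1.5  65.4  -0.   67.3]
```

View pics/wrist2.png

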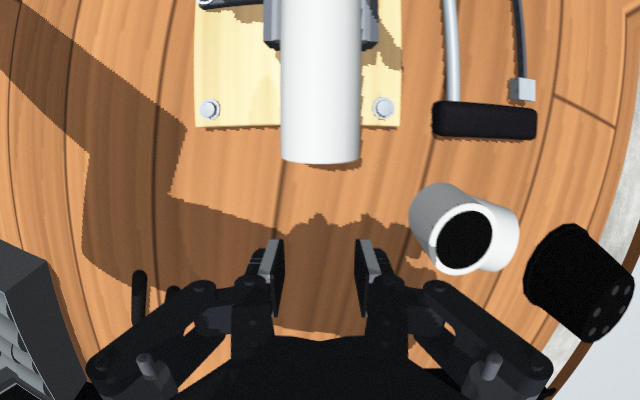

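View pics/scene2.png

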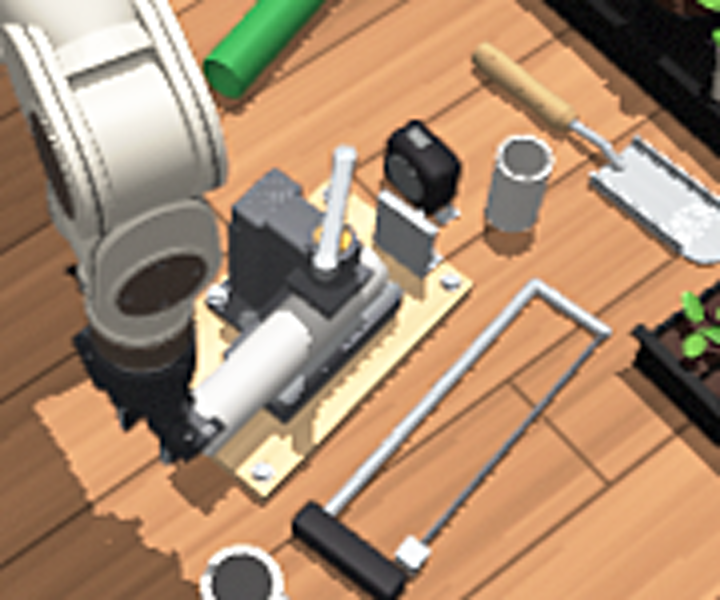

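drive_tool:
  steps: [0, 0, 0.022, 0, 0, 0, 0.15, 0, 0, 0.022, 0, 0, 0, 0.15, 0, 0, 0.02, 0, 0, 0, 0.15, 0, -0.008, 0, 0, 0, 0, 0.15, 0, -0.008, 0, 0, 0, 0, 0.15, 0, -0.008, 0, 0, 0, 0, 0.15, 0, -0.006, 0, 0, 0, 0, 0.15, 0, -0.006, 0, 0, 0, 0, 0.15]

```text
clock: 4.3
eef_pos: [0.5591, -0.0908, 0.1322]
tool_rot: [0.996, 0.087, 0.002, 0.001]
ft_force: [1.7, -1.1, 0.5]
grip_width: 0.0358
```

drive_tool:
  steps: [0, -0.004, 0, 0, 0, 0, 0.15, 0, -0.004, 0, 0, 0, 0, 0.15, 0, -0.004, 0, 0, 0, 0, 0.15, 0, -0.004, 0, 0, 0, 0, 0.15, 0, -0.004, 0, 0, 0, 0, 0.15]

```text
clock: 4.72
eef_pos: [0.5541, -0.0714, 0.13]
tool_rot: [0.996, 0.086, 0.0, 0.0]
ft_force: [1.7, -3.2, -0.0]
grip_width: 0.0359
```

```bash
python3 -c "
from h import *
o,R=st();a=np.radians(9.56);print('vice y',(o['eef_pos'][:2]-[.528,.0755])@[-np.sin(a),np.cos(a)]);see('3',['scene'])"
```

```text
t 4.72 p [ 0.5541 -0.0714  0.13  ] phi 9.92 zax [ 0. -0. -1.] F [ 1.7  -3.18 -0.03] M [-0.31 -0.28 -0.11] w 0.0359 j [-7.3 27.9 -6.4 55.6 -0.  72.7]
vice y -0.14921302509818904
```

View pics/scene3.png

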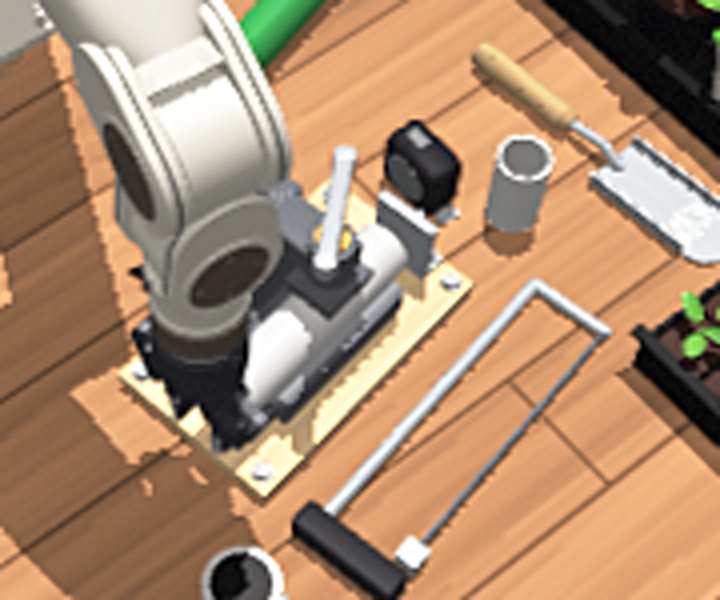

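drive_tool:
  steps: [0, -0.003, 0, 0, 0, 0, 0.15, 0, -0.003, 0, 0, 0, 0, 0.15, 0, -0.003, 0, 0, 0, 0, 0.15, 0, -0.003, 0, 0, 0, 0, 0.15]

```text
clock: 5.1
eef_pos: [0.5518, -0.0595, 0.1297]
tool_rot: [0.996, 0.086, -0.0, -0.0]
ft_force: [0.6, -1.8, 0.7]
grip_width: 0.0368
```

drive_tool:
  steps: [0, -0.0015, 0, 0, 0, 0, 0.15, 0, -0.0015, 0, 0, 0, 0, 0.15]

```text
clock: 5.27
eef_pos: [0.5513, -0.0565, 0.1297]
tool_rot: [0.996, 0.087, -0.0, -0.0]
ft_force: [0.1, -1.4, -0.0]
grip_width: 0.0362
```

drive_tool:
  steps: [0, -0.0015, 0, 0, 0, 0, 0.15, 0, -0.0015, 0, 0, 0, 0, 0.15]

```text
clock: 5.43
eef_pos: [0.5508, -0.0537, 0.1298]
tool_rot: [0.996, 0.087, -0.0, -0.0]
ft_force: [-0.5, -0.5, 0.0]
grip_width: 0.0363
```

drive_tool:
  steps: [0, -0.001, 0, 0, 0, 0, 0.15, 0, -0.001, 0, 0, 0, 0, 0.15]

```text
clock: 5.6
eef_pos: [0.5505, -0.0518, 0.1298]
tool_rot: [0.996, 0.087, -0.0, -0.0]
ft_force: [0.9, -1.6, 0.2]
grip_width: 0.0362
```

drive_tool:
  steps: [0, -0.001, 0, 0, 0, 0, 0.15, 0, 0, 0, 0, 0, 0, 0.15]

```text
clock: 5.77
eef_pos: [0.5503, -0.0507, 0.1298]
tool_rot: [0.996, 0.087, -0.0, -0.0]
ft_force: [-0.4, -0.4, -0.7]
grip_width: 0.0363
```

drive_tool:
  steps: [0, -0.001, 0, 0, 0, 0, 0.15, 0, -0.001, 0, 0, 0, 0, 0.15]

```text
clock: 5.93
eef_pos: [0.5503, -0.0503, 0.1299]
tool_rot: [0.996, 0.086, -0.0, 0.002]
ft_force: [1.7, -8.4, -1.0]
grip_width: 0.0362
```

drive_tool:
  steps: [0, -0.001, 0, 0, 0, 0, 0.15, 0, -0.001, 0, 0, 0, 0, 0.15]

```text
clock: 6.1
eef_pos: [0.5504, -0.05, 0.1301]
tool_rot: [0.996, 0.085, 0.0, 0.004]
ft_force: [1.1, -12.9, -1.5]
grip_width: 0.0359
```

```bash
python3 -c "
from h import *
st();see('4',['scene'])"
```

```text
t 6.1 p [ 0.5504 -0.05    0.1301] phi 9.79 zax [ 0.001 -0.008 -1.   ] F [  1.06 -12.93  -1.53] M [-2.6  -0.27 -0.1 ] w 0.0359 j [-5.  27.3 -7.5 55.1 -0.4 75.2]
```

View pics/scene4.png

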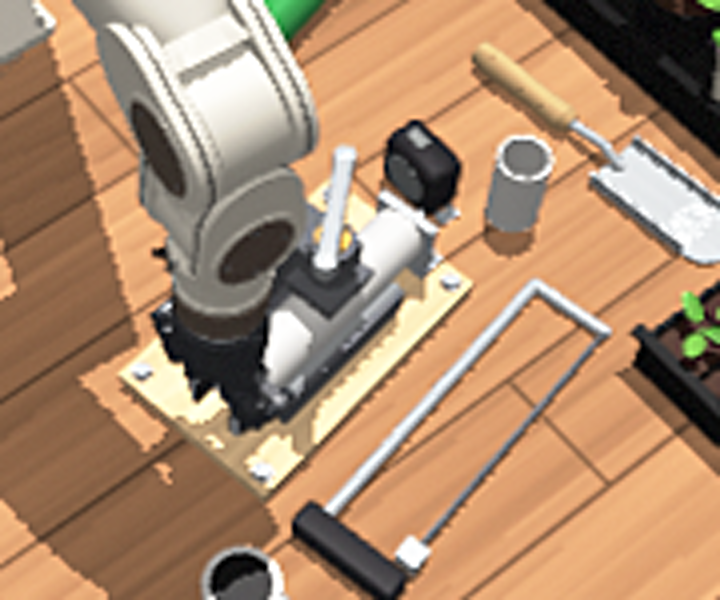

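drive_tool:
  steps: [0, 0, 0, 0, 0, 0, 0.15, 0, 0, 0, 0, 0, 0, 0.15, 0, 0, 0, 0, 0, 0, 0.15, 0, 0.025, 0, 0, 0, 0, 0.15, 0, 0.03, 0, 0, 0, 0, 0.15, 0, 0, -0.035, 0, 0, 0, 0.15, 0, 0, -0.04, 0, 0, 0, 0.15, 0, 0, -0.04, 0, 0, 0, 0.15]

```text
clock: 6.82
eef_pos: [0.5583, -0.1012, 0.2449]
tool_rot: [0.996, 0.086, -0.002, -0.001]
ft_force: [0.6, 0.2, 0.0]
grip_width: 0.0362
```

drive_tool:
  steps: [0, 0, -0.04, 0, 0, 0, 0.1, 0, 0, -0.04, 0, 0, 0, 0, 0, -0.035, 0, 0, 0, 0, -0.4, 0, -0.035, 0, 0, 0, 0, -0.4, 0, -0.035, 0, 0, 0, 0, -0.4, 0, -0.035, 0, 0, 0, 0, -0.4, 0, -0.035, 0, 0, 0, 0, -0.4, 0, 0, 0, 0, 0, -6, -0.4]

```text
clock: 7.48
eef_pos: [0.5276, 0.077, 0.325]
tool_rot: [0.99, 0.143, -0.0, -0.002]
ft_force: [0.4, -0.4, 0.2]
grip_width: 0.0596
```

drive_tool:
  steps: [0, 0, 0, 0, 0, -7.1, -0.4, 0, 0, 0, 0, 0, -7.1, -0.4, 0, 0, 0, 0, 0, -7.1, -0.4, 0, 0, 0, 0, 0, -7.1, -0.4, 0, 0, 0, 0, 0, -7.1, -0.4, 0, 0, 0, 0, 0, -7.1, -0.4, 0, 0, 0, 0, 0, -7.1, -0.4, 0, 0, 0, 0, 0, -7.1, -0.4]

```text
clock: 8.15
eef_pos: [0.5288, 0.0717, 0.3248]
tool_rot: [0.803, 0.596, 0.0, -0.001]
ft_force: [0.1, -0.2, 0.5]
grip_width: 0.0593
```

drive_tool:
  steps: [0, 0, 0, 0, 0, -7.1, -0.4, 0, 0, 0, 0, 0, -7.1, -0.4, 0, 0, 0, 0, 0, -7.1, -0.4, 0, 0, 0, 0, 0, -7.1, -0.4, 0, 0, 0, 0, 0, -7.1, -0.4, 0, 0, 0, 0, 0, -7.1, -0.4, 0, 0, 0, 0, 0, -7.1, -0.4, 0, 0, 0, 0, 0, -7.1, -0.4]

```text
clock: 8.82
eef_pos: [0.5288, 0.0717, 0.3248]
tool_rot: [0.423, 0.906, 0.0, -0.001]
ft_force: [0.6, -0.4, 0.2]
grip_width: 0.06
```

drive_tool:
  steps: [0, 0, 0, 0, 0, -7.1, -0.4, 0, 0, 0, 0, 0, -7.1, -0.4, 0, 0, 0, 0, 0, -7.1, -0.4, 0, 0, 0, 0, 0, -7.1, -0.4, 0, 0, 0, 0, 0, -7.1, -0.4, 0, 0, 0, 0, 0, -7.1, -0.4, 0, 0, 0, 0, 0, -7.1, -0.4, 0, 0, 0, 0, 0, -7.1, -0.4]

```text
clock: 9.48
eef_pos: [0.5288, 0.0717, 0.3248]
tool_rot: [-0.059, 0.998, 0.001, -0.0]
ft_force: [0.5, 0.2, -0.3]
grip_width: 0.0597
```

```bash
python3 -c "
from h import *
st();see('5',['scene','wrist'])"
```

```text
t 9.48 p [0.5288 0.0717 0.3248] phi -173.29 zax [-0.001  0.001 -1.   ] F [ 0.47  0.23 -0.26] M [0.05 0.02 0.03] w 0.0597 j [  7.7  17.2   8.   80.8   0.1 -89. ]
```

View pics/scene5.png

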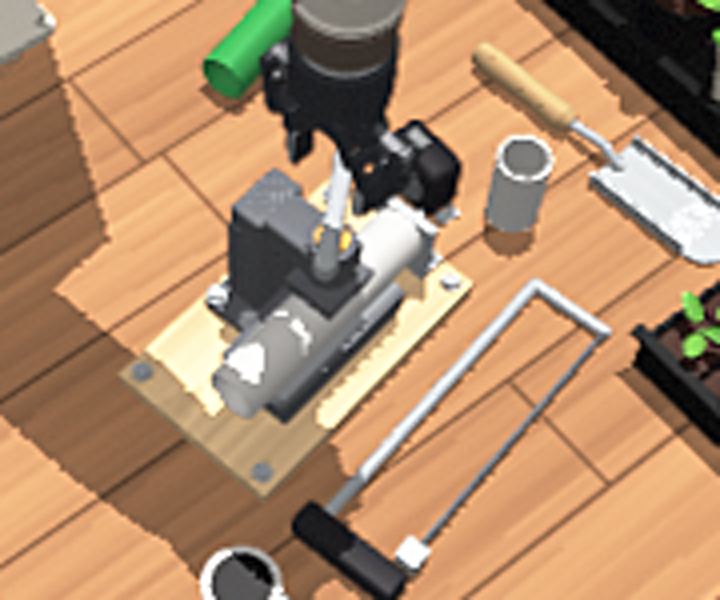

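View pics/wrist5.png

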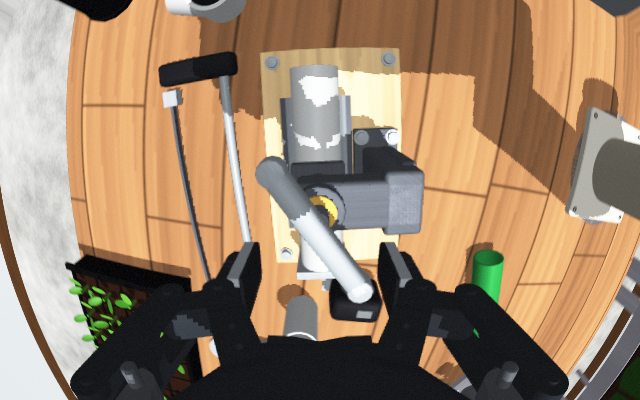

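```bash
python3 - <<'E'
from h import *
m=np.load("pics/wrist5.npz")
e=wray(m,[[271,171],[360,291]],.2117);print(e,e.mean(0),np.linalg.norm(e[0]-e[1]))
d=e[1]-e[0];print(np.degrees(np.arctan2(d[1],d[0])))
# tail / pipe length check: stop face and tail along the vice axis
t=np.array([.528,.0755]);a=np.radians(9.56);y=np.array([-np.sin(a),np.cos(a)])
print("tail y",(wray(m,[[315,65]],.095)[:,:2]-t)@y)
W=cloud(np.load("pics/top0.npz"),np.load("pics/top0.npz")['d']);
E
```

```text
[[0.56316519 0.04058589 0.2117    ]
 [0.49466175 0.11983465 0.2117    ]] [0.52891347 0.08021027 0.2117    ] 0.10475250263714593
130.84047183293686
tail y [-0.11647708]
```

drive_tool:
  steps: [-0.0005, 0.0075, 0, 0, 0, 0, -0.4, 0, 0, 0, 0, 0, -6.9, -0.4, 0, 0, 0, 0, 0, -6.9, -0.4, 0, 0, 0, 0, 0, -6.9, -0.4, 0, 0, 0, 0, 0, -6.9, -0.4, 0, 0, 0, 0, 0, -6.9, -0.4, 0, 0, 0.03, 0, 0, 0, -0.4, 0, 0, 0, 0, 0, 0, -0.4]

```text
clock: 10.25
eef_pos: [0.5266, 0.0791, 0.2907]
tool_rot: [-0.348, 0.938, 0.001, -0.004]
ft_force: [-1.9, -0.5, -1.2]
grip_width: 0.0598
```

```bash
python3 -c "
from h import *
st();see('6',['wrist','top'])"
```

```text
t 10.25 p [0.5266 0.0791 0.2907] phi -139.28 zax [-0.008 -0.    -1.   ] F [-1.9  -0.46 -1.18] M [-0.06  0.11 -0.07] w 0.0598 j [   8.5   18.1    4.1   76.5    0.  -122.2]
```

View pics/wrist6.png

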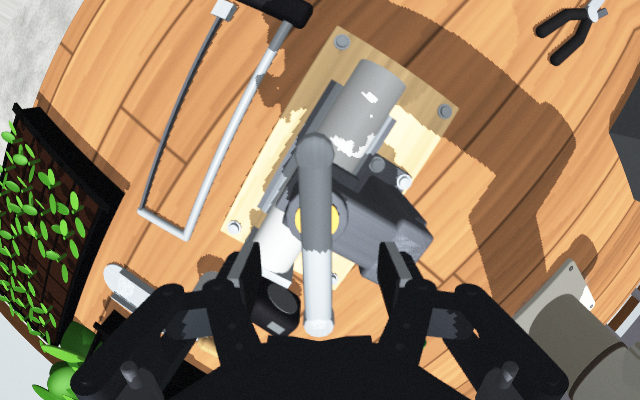

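drive_tool:
  steps: [0, 0, 0.013, 0, 0, 0, -0.4, 0, 0, 0.013, 0, 0, 0, -0.4, 0, 0, 0, 0, 0, 0, -0.4, 0, 0, 0, 0, 0, 0, -0.4]

```text
clock: 10.68
eef_pos: [0.5288, 0.0789, 0.2696]
tool_rot: [-0.348, 0.937, 0.0, -0.0]
ft_force: [-0.4, -0.7, 0.6]
grip_width: 0.0597
```

```bash
python3 -c "
from h import *
st();see('7',['wrist','scene'])"
```

```text
t 10.68 p [0.5288 0.0789 0.2696] phi -139.21 zax [-0.  0. -1.] F [-0.36 -0.72  0.6 ] M [ 0.02 -0.05 -0.02] w 0.0597 j [   8.5   18.7    1.8   73.1    0.  -122.3]
```

View pics/wrist7.png

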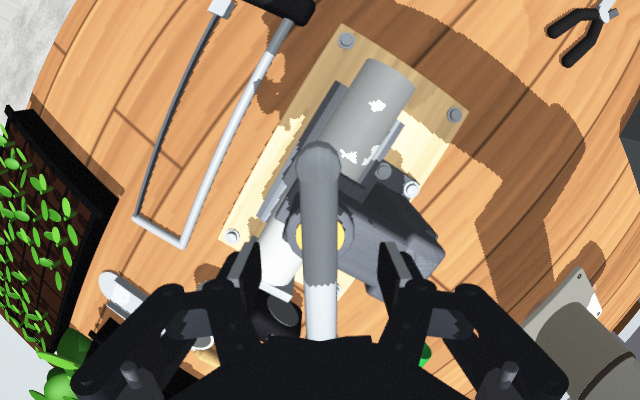

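View pics/scene7.png

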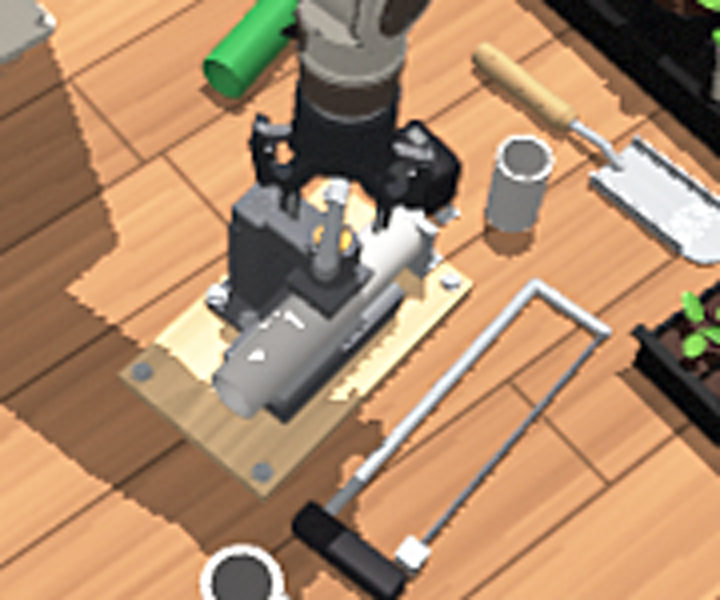

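```bash
python3 - <<'E'
from h import *
m=np.load("pics/wrist7.npz")
for z in (.2117,.215,.209):
  e=wray(m,[[318,160]],z)[0];print(z,e,np.hypot(*(e[:2]-[.5288,.0789])))
K=m['mtx'];x=cv2.fisheye.projectPoints(np.array([[[.5288,.0789,.2117]]]),m['rvec'],m['tvec'],K,np.zeros(4))[0];print(x)
m=np.load("pics/wrist6.npz")
e=wray(m,[[316,152],[318,325]],.2117);print(e,e.mean(0))
m=np.load("pics/top6.npz");W=cloud(m,m['d']);
E
```

```text
0.2117 [0.56404691 0.0398455  0.2117    ] 0.05260797135544422
0.215 [0.56443376 0.03937034 0.215     ] 0.05321990924458831
0.209 [0.56373039 0.04023426 0.209     ] 0.0521073086068042
[[[320.63900101 269.92462308]]]
[[0.5619834  0.04054799 0.2117    ]
 [0.49218394 0.12045927 0.2117    ]] [0.52708367 0.08050363 0.2117    ]
```

drive_tool:
  steps: [0, 0, 0, 0, 0, 0, 0.3, 0, 0, 0, 0, 0, 0, 1, 0, 0, 0, 0, 0, 0, 1, 0, 0, 0, 0, 0, 0, 1, 0, 0, 0, 0, 0, 0, 1, 0, 0, 0, 0, 0, 0, 1]

```text
clock: 11.28
eef_pos: [0.5287, 0.0786, 0.2696]
tool_rot: [-0.349, 0.937, -0.0, 0.0]
ft_force: [-2.6, -1.5, 5.0]
grip_width: 0.0151
```

```bash
python3 -c "
from h import *
st();see('8',['wrist'])"
```

```text
t 11.28 p [0.5287 0.0786 0.2696] phi -139.17 zax [ 0.001 -0.    -1.   ] F [-2.57 -1.51  4.98] M [-0.25  0.46  0.07] w 0.0151 j [   8.5   18.6    1.7   73.    -0.  -122.4]
```

View pics/wrist8.png

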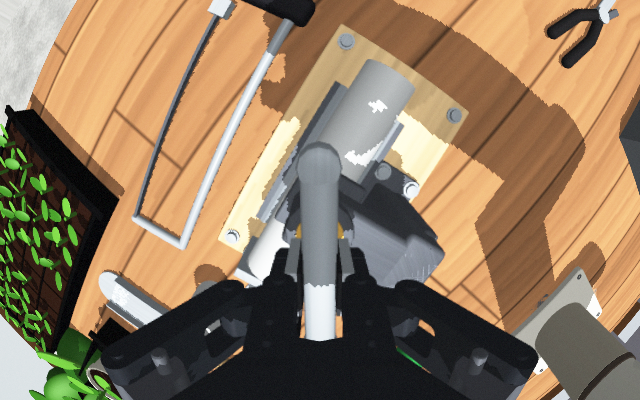

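drive_tool:
  steps: [0, 0, 0.0001, 0, 0, 3, 1, 0, 0, 0.0001, 0, 0, 5, 1, 0, 0, 0.0001, 0, 0, 5, 1, 0, 0, 0.0001, 0, 0, 5, 1, 0, 0, 0.0001, 0, 0, 5, 1, 0, 0, 0.0001, 0, 0, 5, 1, 0, 0, 0.0001, 0, 0, 5, 1, 0, 0, 0.0001, 0, 0, 5, 1]

```text
clock: 12.0
eef_pos: [0.5286, 0.0785, 0.2687]
tool_rot: [-0.023, 1.0, -0.0, 0.0]
ft_force: [-2.5, -1.1, 5.2]
grip_width: 0.0147
```

```bash
python3 -c "
from h import *
st()"
```

```text
t 12.0 p [0.5286 0.0785 0.2687] phi -177.4 zax [ 0.    -0.001 -1.   ] F [-2.53 -1.13  5.19] M [-0.3   0.6   0.19] w 0.0147 j [  8.5  18.7   1.6  72.9  -0.  -84.1]
```

drive_tool:
  steps: [0, 0, 0.0001, 0, 0, 5, 1, 0, 0, 0.0001, 0, 0, 5, 1, 0, 0, 0.0001, 0, 0, 5, 1, 0, 0, 0.0001, 0, 0, 5, 1, 0, 0, 0.0001, 0, 0, 5, 1, 0, 0, 0.0001, 0, 0, 5, 1, 0, 0, 0.0001, 0, 0, 5, 1, 0, 0, 0.0001, 0, 0, 5, 1]

```text
clock: 12.67
eef_pos: [0.5285, 0.0785, 0.2678]
tool_rot: [0.321, 0.947, -0.0, 0.0]
ft_force: [-2.8, -1.1, 5.3]
grip_width: 0.0151
```

drive_tool:
  steps: [0, 0, 0.0001, 0, 0, 5, 1, 0, 0, 0.0001, 0, 0, 5, 1, 0, 0, 0.0001, 0, 0, 5, 1, 0, 0, 0.0001, 0, 0, 5, 1, 0, 0, 0.0001, 0, 0, 5, 1, 0, 0, 0.0001, 0, 0, 5, 1, 0, 0, 0.0001, 0, 0, 5, 1, 0, 0, 0.0001, 0, 0, 5, 1]

```text
clock: 13.33
eef_pos: [0.5284, 0.0786, 0.2669]
tool_rot: [0.625, 0.78, -0.0, -0.0]
ft_force: [-2.6, -1.3, 5.7]
grip_width: 0.0148
```

```bash
python3 -c "
from h import *
st();see('9',['wrist','scene'])"
```

```text
t 13.33 p [0.5284 0.0786 0.2669] phi 102.61 zax [-0. -0. -1.] F [-2.55 -1.25  5.7 ] M [-0.21  0.6   0.25] w 0.0148 j [ 8.5 18.7  1.4 72.7 -0.  -4.1]
```

View pics/wrist9.png

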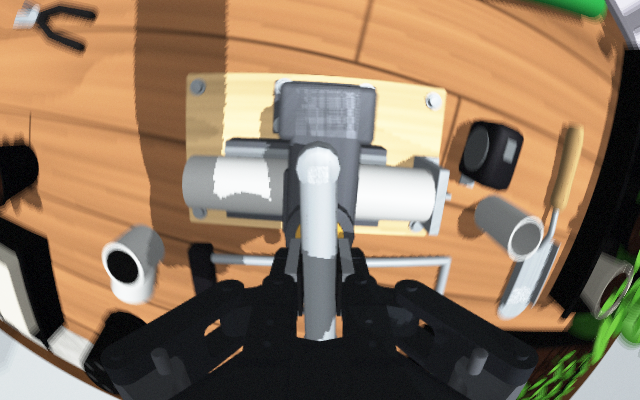

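View pics/scene9.png

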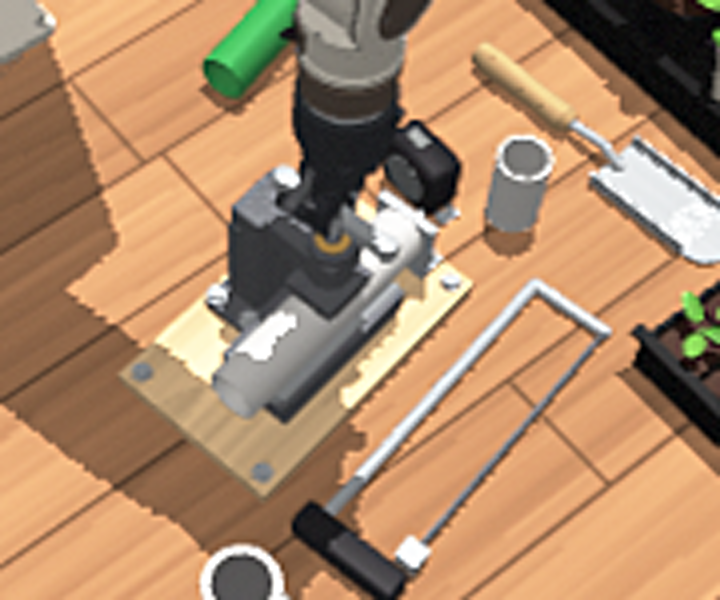

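drive_tool:
  steps: [0, 0, 0.0001, 0, 0, 5, 1, 0, 0, 0.0001, 0, 0, 5, 1, 0, 0, 0.0001, 0, 0, 5, 1, 0, 0, 0.0001, 0, 0, 5, 1, 0, 0, 0.0001, 0, 0, 5, 1, 0, 0, 0.0001, 0, 0, 5, 1, 0, 0, 0.0001, 0, 0, 5, 1, 0, 0, 0.0001, 0, 0, 5, 1]

```text
clock: 14.1
eef_pos: [0.5284, 0.0788, 0.2661]
tool_rot: [0.854, 0.52, -0.0, -0.0]
ft_force: [-1.8, -0.9, 4.9]
grip_width: 0.0148
```

```bash
python3 -c "
from h import *
st()"
```

```text
t 14.1 p [0.5284 0.0788 0.2661] phi 62.62 zax [-0.  0. -1.] F [-1.8  -0.9   4.88] M [-0.16  0.55  0.17] w 0.0148 j [ 8.5 18.7  1.3 72.6  0.  35.9]
```

drive_tool:
  steps: [0, 0, 0.0001, 0, 0, 5, 1, 0, 0, 0.0001, 0, 0, 5, 1, 0, 0, 0.0001, 0, 0, 5, 1, 0, 0, 0.0001, 0, 0, 5, 1, 0, 0, 0.0001, 0, 0, 5, 1, 0, 0, 0.0001, 0, 0, 5, 1, 0, 0, 0.0001, 0, 0, 5, 1, 0, 0, 0.0001, 0, 0, 5, 1]

```text
clock: 14.77
eef_pos: [0.5285, 0.0789, 0.2652]
tool_rot: [0.981, 0.196, -0.0, -0.0]
ft_force: [-2.1, -0.5, 4.4]
grip_width: 0.0146
```

```bash
python3 -c "
from h import *
st()"
```

```text
t 14.77 p [0.5285 0.0789 0.2652] phi 22.63 zax [-0.  0. -1.] F [-2.12 -0.53  4.44] M [-0.16  0.56  0.28] w 0.0146 j [ 8.5 18.8  1.3 72.5  0.  75.9]
```

drive_tool:
  steps: [0, 0, 0.0001, 0, 0, 5, 1, 0, 0, 0.0001, 0, 0, 5, 1, 0, 0, 0.0001, 0, 0, 5, 1, 0, 0, 0.0001, 0, 0, 5, 1, 0, 0, 0.0001, 0, 0, 5, 1, 0, 0, 0, 0, 0, 0, 1]

```text
clock: 15.27
eef_pos: [0.5286, 0.0789, 0.2647]
tool_rot: [1.0, -0.02, -0.0, -0.0]
ft_force: [-3.5, -0.2, 4.3]
grip_width: 0.0149
```

```bash
python3 -c "
from h import *
st();see('10',['wrist'])"
```

```text
t 15.27 p [0.5286 0.0789 0.2647] phi -2.25 zax [-0.  0. -1.] F [-3.52 -0.23  4.26] M [-0.    0.57 -0.12] w 0.0149 j [  8.5  18.8   1.2  72.4   0.  100.7]
```

View pics/wrist10.png

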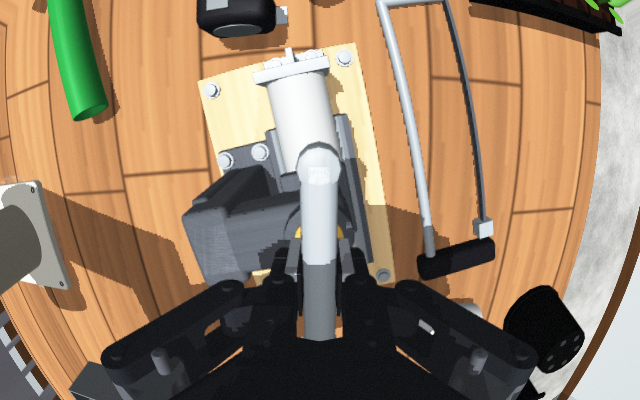

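drive_tool:
  steps: [0, 0, 0.0001, 0, 0, 5, 1, 0, 0, 0.0001, 0, 0, 5, 1, 0, 0, 0.0001, 0, 0, 5, 1, 0, 0, 0.0001, 0, 0, 5, 1, 0, 0, 0.0001, 0, 0, 5, 1, 0, 0, 0.0001, 0, 0, 5, 1, 0, 0, 0, 0, 0, 3, 1, 0, 0, 0, 0, 0, 0, 1]

```text
clock: 15.98
eef_pos: [0.5287, 0.0789, 0.2641]
tool_rot: [0.953, -0.301, 0.0, -0.0]
ft_force: [-2.3, -0.2, 4.4]
grip_width: 0.0147
```

```bash
python3 -c "
from h import *
st();see('11',['wrist'])"
```

```text
t 15.98 p [0.5287 0.0789 0.2641] phi -35.09 zax [ 0.  0. -1.] F [-2.26 -0.15  4.39] M [ 0.03  0.5  -0.06] w 0.0147 j [  8.5  18.8   1.1  72.3   0.  133.6]
```

View pics/wrist11.png

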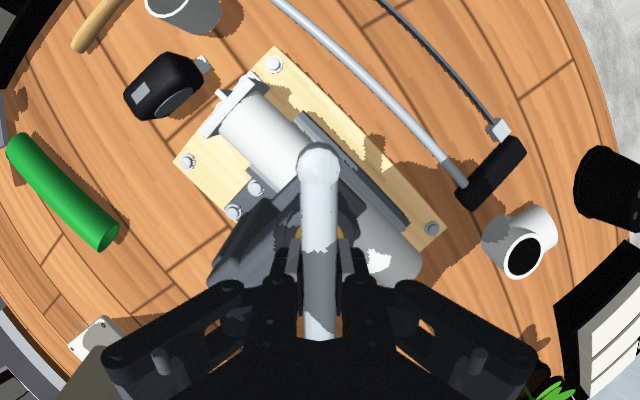

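The bar is still square in the jaws and the pipe sits against the stop plate at (240,105). I release and lift straight up, then move clear.

drive_tool:
  steps: [0, 0, 0, 0, 0, 0, 0.3, 0, 0, 0, 0, 0, 0, -0.2, 0, 0, 0, 0, 0, 0, -0.2, 0, 0, 0, 0, 0, 0, -0.2, 0, 0, -0.015, 0, 0, 0, -0.2, 0, 0, -0.035, 0, 0, 0, -0.2, 0, 0, -0.035, 0, 0, 0, -0.2, 0, 0, -0.03, 0, 0, 0, -0.2]

```text
clock: 16.7
eef_pos: [0.5288, 0.0787, 0.3805]
tool_rot: [0.953, -0.302, 0.0, -0.0]
ft_force: [0.1, 0.2, 0.2]
grip_width: 0.0514
```

drive_tool:
  steps: [-0.03, 0.02, 0, 0, 0, 0, -0.2, -0.03, 0.02, 0, 0, 0, 0, -0.2, -0.03, 0.02, 0, 0, 0, 0, -0.2, -0.03, 0.02, 0, 0, 0, 0, -0.2, -0.03, 0.02, 0, 0, 0, 0, -0.2, -0.03, 0.02, 0, 0, 0, 0, -0.2, 0, 0, 0, 0, 0, 0, -0.2]

```text
clock: 17.28
eef_pos: [0.307, 0.0837, 0.3789]
tool_rot: [0.954, -0.301, -0.001, 0.0]
ft_force: [-0.4, -0.2, -0.6]
grip_width: 0.0515
```

```bash
python3 -c "
from h import *
st();see('12',['top','scene'])"
```

```text
t 17.28 p [0.307  0.0837 0.3789] phi -35.05 zax [-0.002 -0.    -1.   ] F [-0.35 -0.21 -0.61] M [-0.02  0.07  0.01] w 0.0515 j [ 15.2  -8.4 -12.1  86.4   0.  140.3]
```

View pics/top12.png

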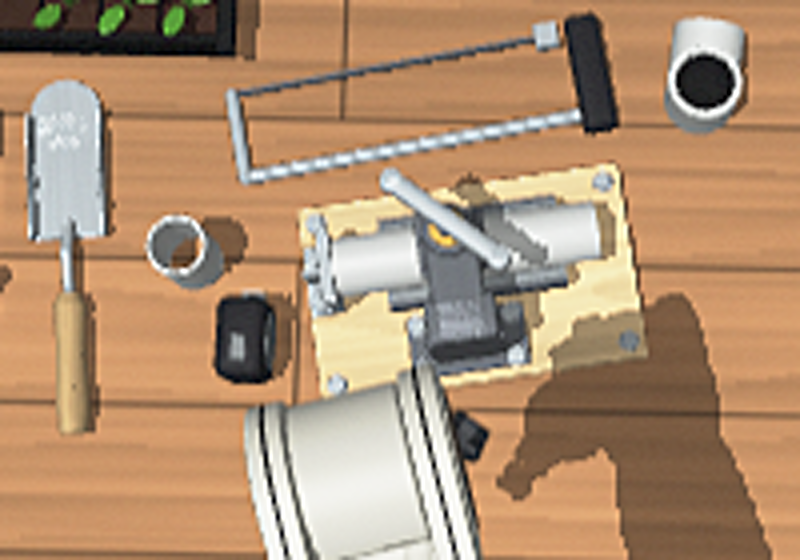

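View pics/scene12.png

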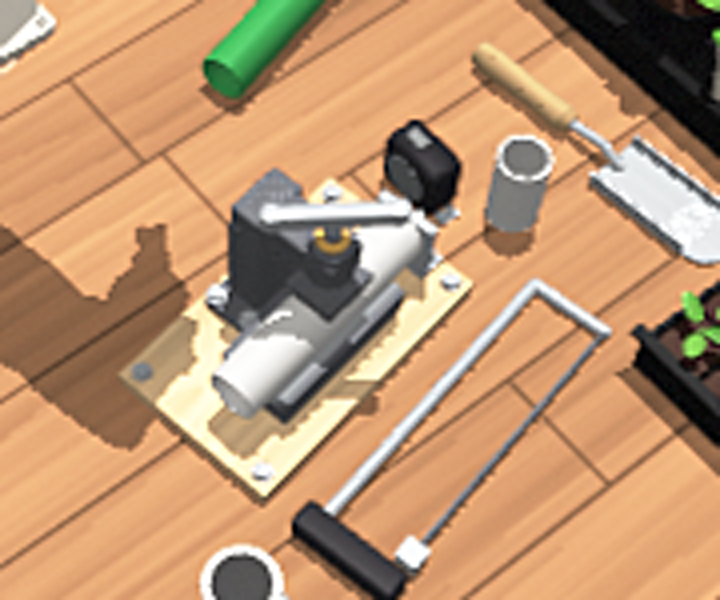

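```bash
python3 - <<'E'
from h import *
m=np.load("pics/top12.npz");c=lambda a:np.array(a)/4+[179.6,129.6]
e=ray(m,c([[392,181],[505,257]]),.206);d=e[0]-e[1];g=np.degrees(np.arctan2(d[1],d[0]));print("bar",g,"theta",99.56-g+360,e.mean(0))
t=np.array([.528,.0755]);y=np.array([-np.sin(np.radians(9.56)),np.cos(np.radians(9.56))])
print("tail,end y",(ray(m,c([[600,231],[329,266],[329,262]]),.095)[:,:2]-t)@y)
E
python3 -c "
from workcell import job_done
print(job_done())"
```

```text
bar 56.817620488451816 theta 402.74237951154817 [0.52871458 0.07417208 0.206     ]
tail,end y [-0.1200861   0.10238256  0.10195511]
the job is handed in; nothing more can be done
None
```

The pipe is home against the stop, the clamp is screwed down about a quarter turn past the touch, and the job is handed in. It took about 17 s of the 58 s allowed.

- **Pipe:** I pushed its tail along with both fingers until the force rose from about 1–2 N to 13 N at the stop. The last top picture puts the tail at y = -0.120 m and the end at about +0.10 m in the clamp's frame. That agrees with home at +0.100 m, to within the 2–3 mm error of the measurement.
- **Clamp:** I gripped the T-bar across its middle and turned it 256° clockwise in one go, which should put the handle at 405°. The final picture gives about 403°, or 88° past the touch. That angle counts from a touch at 315°, worked out from the limits you gave. I never saw the touch in the readings: the wrist torque was too noisy to show the pad meeting the pipe, and the pad force itself cannot be read.
- **Everything else:** I let go and drew the arm back. In the last pictures the saw, elbow, tape, trowel and offcut show no visible change from the start. The secateurs and seedling pot were outside those pictures, but the arm never went near either.
- **Disagreement:** The top and wrist cameras differed by about 3–5 mm on where the clamp lies along the cradle. I gripped at a position between the two, and the side forces stayed under 4 N throughout the turn.

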